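Seat the forked block in the drill jig and hold the spring slide at its mark

TASK

The forked metal block has had its first face done: turn it and seat it in the drill jig flat on the plate, with its slot over the short upright blade and both prongs right up against the back bar, and let go of it. Then pull the jig's spring-return slide out by its upright handle, towards the near edge of the jig, until the slide's pointer is level with the index tab, and keep hold of it there: finish still holding the slide at the mark, because it springs back when released. Leave the block seated and do not disturb the tools lying round.

Things in the scene. Friction and masses are not known exactly. Their poses are not given: they have to be found in the camera images.
- block: Loose workpiece, a plain aluminium block 90 x 40 x 36 mm (x, y, z), about 0.3 kg, on the bench left of the jig. Origin: centre of its underside. Its +x end is forked: a slot 16 mm wide (y), 22 deep (x), open from top to bottom, between two prongs 12 mm wide. Grip it across its 40 mm width, behind the slot.
- fork_end (a point): Point of the block at the middle of the forked end, level with the prong ends and the underside: 45 mm along block +x from the block's origin. Axes as the block's.
- jig: Drill jig, fixed to the bench: dark steel plate 250 x 200 x 8 mm (x -125 to 125, y -110 to 90 mm). Origin: at the underside; x points away from the robot along the slide, y left, z up; yaw within 0.25 rad of the robot's. Back bar and blade (see point seat) stand on its left half; the slide runs on a rail at y = -60 mm on its right half.
- seat (a point): Foot of the back bar's near face, on the blade's centre line, on the plate (z 8 mm; jig x 60, y 50). Axes as the jig's. Behind it the bar: 70 mm long (y), 26 high; from the bar the blade, 6 mm thick (y), 22 high, sticks out 16 mm to jig -x. The block is seated when fork_end is here and block x points along jig x; it can be lowered straight over the blade.
- slide (a joint): Travel of the spring-return slide in m: 0 = fully home (as it starts), grows as it is pulled along jig -x (to the near edge), end stop at 0.105. The spring pulls it home with about 4 N at 0 and 13 N at 0.1.
- handle (a point): Centre of the top of the slide's upright black handle, 77 mm above the bench. The handle measures 16 mm in jig x and 30 mm in jig y and is free from 35 to 77 mm above the bench; pinch it from above. It moves with the slide. Axes as the jig's.
- pointer (a point): Tip of the slide's small steel pointer, on the slide's right side, 22 mm above the bench, at the same jig x as the handle's centre; moves with the slide.
- bush (a point): Centre of the drill bush (22 mm across) on the end of the slide's arm, which stands 80 mm behind the handle (jig +x) and reaches left over the blade's line. Arm and bush are 51 to 69 mm above the bench. With the slide home the bush's near side is 24 mm behind the back bar's near face; pulled out, it passes 7 mm above the seated block.
- index_tab: The mark: a small aluminium tab (14 x 14 mm, 8 high, with an upright rib across it, 4 mm thick, 16 high) fixed on the right edge of the jig plate at jig y = -98 mm; its jig x differs from run to run (slide travel 65 to 85 mm). Origin: foot of the rib, on the plate; axes as the jig's. The pointer is at the mark when its tip has the same jig x as this origin.
- masking_tape: Bystander: a roll of brown masking tape, 105 mm across, 25 high, lying flat behind and left of the jig. Origin: centre of its underside.
- tape_measure: Bystander: a yellow and black tape measure, 36 x 82 x 68 mm, to the right of the jig. Origin: centre of its underside.
- spanner_17: Bystander: a steel spanner 227 mm long, 34 wide, 8 thick, between the robot and the jig. Origin: centre of its underside.

How it is judged:
By the outcome, as a careful person would: the job done as asked, in the order asked, and still so for the second after the job is handed in, while the arm keeps its last pose, push and grip.
It also fails if it takes over 51 s, if anything falls off the work surface, if the arm or the gripper's body presses on something with over 40 N, if the wrist force passes 120 N, or if a joint passes its speed limit or range.

ROBOT

A 7-joint arm with a two-finger parallel gripper is mounted at the origin on the work surface; the furniture and walls round the work are solid. World frame = base frame: x ahead of the robot, y to its left, z up, the work surface at z = 0. Lengths are in m, angles in degrees, forces in N, time in s.
With the tool pointing down it reaches from about 0.425 to 1.025 m from the base axis. Payload 9.4 kg.
Tool frame: the origin (TCP) lies midway between the tips of the shut fingers; the grasp point (between the pads) lies 19 mm behind it; z points along the fingers, y is the line along which they close (so a half turn about z gives the same grasp; the last joint's range is limited). The gripper opens to 85 mm and grips with 20 to 120 N. Pads are 22 mm wide; open, the fingers measure 114 mm over their backs; the gripper's body (76 mm by 85 mm) begins 54 mm behind the grasp point. The pads swing forward as they close: fully open they stand 13 mm farther back than shut.
Start: joints at [59.433, 34.337, -0.143, 91.639, 0.103, 54.024, -4.572], TCP at [0.32, -0.651, 0.231] pointing down, gripper open.
Joint ranges: [-147.43, 147.43], [-19.82, 112.94], [-74.19, 73.91], [6.32, 146.72], [-59.91, 239.91], [6.04, 106.73], [-150.56, 150.56]. Speed limits (degrees/s): [127.2, 127.2, 172.46, 172.46, 180, 180, 180].

INTERFACE

Orientations are given as [roll, pitch, yaw] about the fixed x, y, z axes, in that order (R = Rz(yaw) Ry(pitch) Rx(roll)).
In Python, from rig import ctrl gives the robot as it stands.
- The arm moves only by the tool move_arm, never from a script. Its argument "steps" is text: rows parted by semicolons, each of 7 numbers parted by spaces: the shift along the tool's x, y, z in normalised numbers (1 is 750 mm), then the turn, a rotation vector about the tool's x, y, z in shares of 180 degrees (1.0 is 180 degrees), then the finger opening in mm, from 0 to 85.4. A call has 1 to 8 rows; each row is the pose to reach, as a shift and turn from the pose commanded when the call began, along the tool's axes at that moment; what a row does not reach only later rows make up. A row lasts 1/10 s, in which the tool goes at most 50 mm and 8.59 degrees, less where a joint would pass 70% of its speed; a pose out of reach is approached as far as the arm can. Shift and turn numbers lie between -1 and 1, and a call with a number outside is refused. A call with a gripper value outside its range is refused whole. The fingers move at their own pace and stop on an object; "squeeze" is the grip in N (left out, the last holds). Time passes only in rows, so rows that repeat a pose let the fingers close. It gives the time, the measured TCP pose, the force, the opening and the grip force at its end, in the units of the state.
- ctrl.observe(): the state, without advancing time (a new reading comes with each control period).
- ctrl.camera(name): name is "side" or "top" or "wrist"; returns a dict with "frame" (420x560x3 uint8, red, green, blue), "intrinsics" (3x3 intrinsics, pixels), "rvec" (rotation vector, rad) and "tvec" (3), from world to camera coordinates, as OpenCV has them; the wrist camera has in their place "tool_from_camera" (4x4, takes a point from camera to tool coordinates, whose origin is the TCP and whose axes are the flange's). Camera axes: x right, y down, z forward; pixel columns grow to the right and rows downward; lengths in m; the calibration is good to about 2 mm. A picture is of the moment at which its call begins: read the wrist's pose just before it. There is no depth.
- ctrl.sign_off(): hands the job in; it is judged then, once.
Trained networks look in a picture, given as the dict that the camera call returned (one of the last four; its "shot" number tells which), for a name from the list of things; names that differ only in an ending like _2 or _b are one class to them, and where a whole thing is asked for, a point or a joint stands for the part that bears it (a point fixed in the world has none). Each returns a list of dicts, best first, with "conf" (0 to 1); they miss things now and then, are a little off and sometimes report something else, mostly with a low value. They report only what shows in the picture. A call takes as long as a camera call.
- ctrl.find_in(target, picture): "extent" ([left, top, right, bottom] in pixels, round what is visible of it).
- ctrl.cut_out(target, picture): "region" (420x560 bool, what is visible of it) and "extent" ([left, top, right, bottom] in pixels, round what is visible of it).
- ctrl.landmark_of(target, picture): "location" ([column, row] in pixels: a listed point, or the origin of a listed thing).
The state is a dict: "clock": time; "joints": joint angles; "joint_vel": joint speeds; "joint_efforts": joint torques, N m; "eef_pos": TCP position; "orientation": TCP orientation; "wrist_force": force on the tool from outside, world axes, zero at the start; "wrist_torque": the same for the moment, N m; "width": finger opening in m; "grip_force": force on a finger pad.
Only numpy, scipy, OpenCV 4.12 (cv2) and the standard library are available. Lean on these libraries where they do the work, as an engineer would, in place of code of your own. Each camera call takes 0.05 s, during which the arm holds its last target. There are 200 camera calls.

## Working session

There is one attempt and no reset: what is moved stays moved. The work goes in short steps, Python scripts to look and compute and a tool call to move; the robot and the scene stay as the last step left them, time stands still between calls to the robot, and variables do not carry over. Pictures are saved under pics/ and viewed, at most 10 in all, crops included, and the job is handed in when it is done.

Besides the shell and the picture viewer there is one more tool, called after "Call:" as a command line: name --argument value ..., lists and objects as JSON in quotes. move_arm: Moves the arm, as the interface text tells. Its arguments: {"type":"object","properties":{"steps":{"type":"string"},"squeeze":{"type":"number"}},"required":["steps"]}

```bash
mkdir -p pics; cat > h.py <<'E'
import numpy as np, cv2
from rig import ctrl
from scipy.spatial.transform import Rotation as R
def onplane(c,px,z):
    Rm=cv2.Rodrigues(np.array(c["rvec"],float))[0];t=np.array(c["tvec"],float).ravel()
    K=np.array(c["intrinsics"],float)
    d=Rm.T@np.linalg.inv(K)@np.array([px[0],px[1],1.]);o=-Rm.T@t
    return o+d*(z-o[2])/d[2]
def proj(c,p):
    return cv2.projectPoints(np.array(p,float).reshape(-1,3),np.array(c["rvec"],float),np.array(c["tvec"],float),np.array(c["intrinsics"],float),None)[0].reshape(-1,2)
def save(c,n): cv2.imwrite("pics/"+n,c["frame"][:,:,::-1])
E
python3 - <<'E'
from h import *
np.set_printoptions(precision=4,suppress=True)
Z=dict(block=0,fork_end=0,jig=0,seat=.008,handle=.077,pointer=.022,bush=.069,index_tab=.008,masking_tape=0,tape_measure=0,spanner_17=0)
for n in("top","side"):
    c=ctrl.camera(n);save(c,n+"0.png")
    print(n,(-cv2.Rodrigues(np.array(c["rvec"]))[0].T@np.array(c["tvec"]).ravel()))
    for k,z in Z.items():
        l=ctrl.landmark_of(k,c)[:1]
        for r in l: print(k,round(r["conf"],2),np.array(r["location"]),onplane(c,r["location"],z))
print(ctrl.observe())
E
```

```text
top [ 0.4337 -0.1161  1.3759]
block 0.59 [193.2 234.3] [0.4349 0.1792 0.    ]
fork_end 0.98 [198. 247.] [0.3974 0.1634 0.    ]
jig 0.73 [286.7 209. ] [ 0.5174 -0.099   0.    ]
seat 0.92 [267.4 187.8] [ 0.5791 -0.0398  0.008 ]
handle 0.86 [305.4 197.1] [ 0.5478 -0.152   0.077 ]
pointer 0.95 [315.3 199. ] [ 0.5476 -0.1829  0.022 ]
bush 0.68 [264.8 177. ] [ 0.6035 -0.0349  0.069 ]
index_tab 0.59 [322.4 226.8] [ 0.4665 -0.2063  0.008 ]
masking_tape 0.82 [211.5 149.6] [0.6923 0.1332 0.    ]
tape_measure 0.68 [385.2 224.6] [ 0.4778 -0.3935  0.    ]
spanner_17 0.23 [319.4 223.6] [ 0.4761 -0.1977  0.    ]
side [0.309  0.5933 0.6143]
block 0.7 [275.2 339.1] [0.4404 0.1712 0.    ]
fork_end 0.78 [301.1 337.8] [0.3986 0.1558 0.    ]
jig 0.72 [271.5 237.6] [ 0.5254 -0.0795  0.    ]
seat 0.55 [242.8 238.3] [ 0.5817 -0.0506  0.008 ]
handle 0.7 [271.8 189.8] [ 0.5461 -0.1507  0.077 ]
pointer 0.85 [273.  199.8] [ 0.5551 -0.1875  0.022 ]
bush 0.69 [222.5 219. ] [ 0.6159 -0.0308  0.069 ]
index_tab 0.42 [303.3 207.6] [ 0.4824 -0.1963  0.008 ]
masking_tape 0.85 [151.4 286.8] [0.7055 0.1262 0.    ]
tape_measure 0.91 [321.1 167.7] [ 0.4818 -0.3985  0.    ]
spanner_17 0.83 [374.2 219.7] [ 0.3156 -0.2083  0.    ]
{'clock': 1.2, 'joints': array([59.4321, 34.3386, -0.1409, 91.6379,  0.1037, 54.0242, -4.5736]), 'joint_vel': array([ 0.0885, -0.0169,  0.017 , -0.0199, -0.0562, -0.0881, -0.0428]), 'joint_efforts': array([  0.0004, -77.6217,   1.5638, -25.8379,   0.0124,   0.0021,
        -0.    ]), 'eef_pos': array([ 0.3198, -0.6507,  0.2313]), 'orientation': array([-179.9998,    0.0045,   26.1716]), 'wrist_force': array([-1.307 ,  0.2554, -0.5232]), 'wrist_torque': array([ 0.0272,  0.0146, -0.0171]), 'grip_force': 0.0, 'width': 0.08513807633508455}
```

View pics/top0.png

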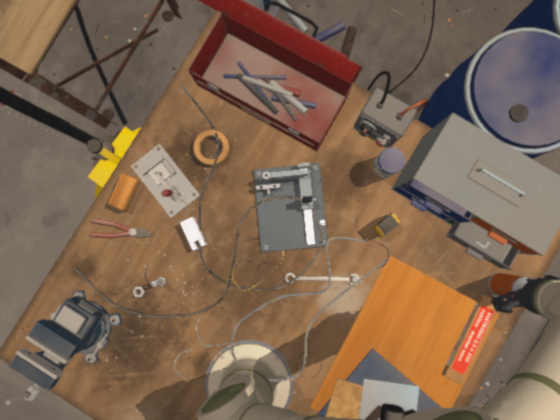

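View pics/side0.png

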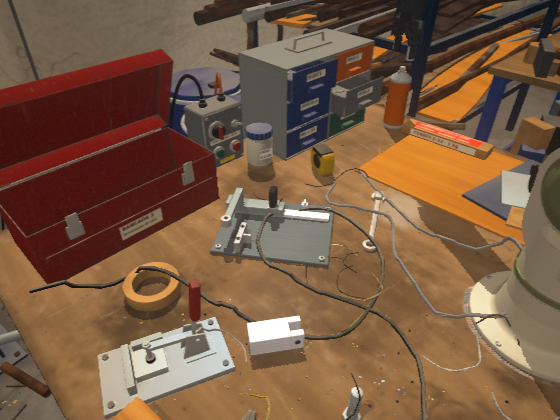

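The top view shows the block at (193,234) with its fork pointing towards the robot, the jig at (287,209), and the spanner near (320,278). In the side view the block lies flat at (275,335). I'll move round the base and take a wrist look on the way.

The manual's scale: shifts go in shares of 750 mm and turns go in shares of 180 degrees. Converting my numbers, 316 mm / 750 = 0.4213, 276 mm / 750 = 0.368.

Call:
move_arm --steps "0.0533 -0.0387 -0.0133 0 0 0 85; 0.1053 -0.0787 -0.0267 0 0 0 85; 0.1573 -0.1173 -0.04 0 0 0 85; 0.2107 -0.156 -0.0533 0 0 0 85; 0.2627 -0.196 -0.0667 0 0 0 85; 0.316 -0.2347 -0.08 0 0 0 85; 0.368 -0.2733 -0.0933 0 0 0 85; 0.4213 -0.3133 -0.1067 0 0 0 85"

```text
clock: 2.0
eef_pos: [0.4996, -0.3002, 0.3116]
orientation: [180.0, -0.0, 26.2]
wrist_force: [1.3, 0.0, -0.5]
width: 0.0853
grip_force: 0.0
```

Call:
move_arm --steps "0.0267 -0.0533 -0.0133 0 0 0 85; 0.0533 -0.1067 -0.0267 0 0 0 85; 0.08 -0.16 -0.0267 0 0 0 85; 0.1067 -0.2133 -0.0267 0 0 0 85; 0.1067 -0.2133 -0.0267 0 0 0 85; 0.1067 -0.2133 -0.0267 0 0 0 85; 0.1067 -0.2133 -0.0267 0 0 0 85"

```text
clock: 2.7
eef_pos: [0.5001, -0.1242, 0.331]
orientation: [180.0, 0.0, 26.1]
wrist_force: [-1.0, -0.5, -0.9]
width: 0.0848
grip_force: 0.0
```

```bash
cat >> h.py <<'E'
def wcam():
    s=ctrl.observe();c=ctrl.camera("wrist")
    T=np.eye(4);T[:3,:3]=R.from_euler("xyz",s["orientation"],degrees=True).as_matrix();T[:3,3]=s["eef_pos"]
    W=np.linalg.inv(T@np.array(c["tool_from_camera"]))
    d=dict(c);d["rvec"]=cv2.Rodrigues(W[:3,:3])[0].ravel();d["tvec"]=W[:3,3];return c,d,s
def rel(p,yaw,s=None):
    s=s or ctrl.observe();Rm=R.from_euler("xyz",s["orientation"],degrees=True)
    Rt=R.from_euler("xyz",[180,0,yaw],degrees=True)
    print("rel mm",np.round(Rm.inv().apply(np.array(p)-s["eef_pos"])*1000,1),"rot",np.round((Rm.inv()*Rt).as_rotvec(degrees=True),2))
Z=dict(block=0,fork_end=0,jig=0,seat=.008,handle=.077,pointer=.022,bush=.069,index_tab=.008)
def lm(c,d,names):
    o={}
    for k in names:
        for r in ctrl.landmark_of(k,c)[:1]:
            o[k]=onplane(d,r["location"],Z[k]);print(k,round(r["conf"],2),np.round(r["location"],1),np.round(o[k],4))
    return o
E
python3 - <<'E'
from h import *
c,d,s=wcam();save(c,"w1.png");print(s["eef_pos"],s["orientation"],s["clock"],s["joints"])
print(c["tool_from_camera"])
lm(c,d,["jig","seat","handle","pointer","bush","index_tab","block","fork_end"])
E
```

```text
[ 0.50005901 -0.12418727  0.33095865] [1.79971505e+02 1.12877089e-02 2.61057156e+01] 2.7 [ 13.05372204  13.69242391  -6.77942378 111.43237119   1.99213609
  54.97782673 -58.57245169]
[[ 1.14053366e-03 -9.47228859e-01 -3.20556060e-01  8.32671818e-02]
 [ 9.99999151e-01  8.78564657e-04  9.61862619e-04 -1.58623435e-03]
 [-6.29474806e-04 -3.20556885e-01  9.47229057e-01 -1.43596857e-01]
 [ 0.00000000e+00  0.00000000e+00  0.00000000e+00  1.00000000e+00]]
jig 0.6 [272.3 136.3] [ 0.525  -0.0963  0.    ]
seat 0.82 [254.3  88.8] [ 0.5745 -0.0442  0.008 ]
handle 0.89 [319.9 147.6] [ 0.5472 -0.1562  0.077 ]
pointer 0.72 [334.  147.9] [ 0.5522 -0.1848  0.022 ]
bush 0.69 [254.7  55.5] [ 0.6088 -0.0345  0.069 ]
index_tab 0.64 [319.2 193.8] [ 0.4777 -0.2024  0.008 ]
block 0.68 [ 80.  106.8] [0.4379 0.1779 0.    ]
fork_end 0.97 [ 89.5 140.6] [0.3955 0.1525 0.    ]
```

View pics/w1.png

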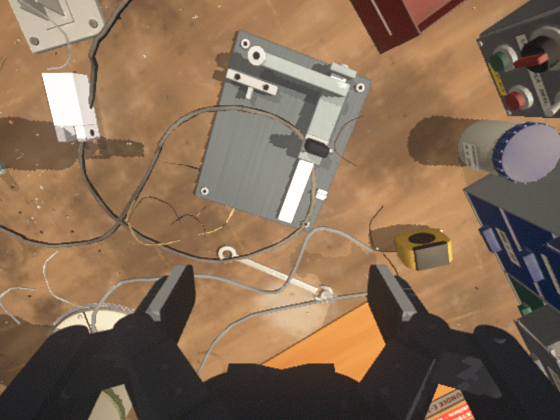

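The wrist view shows the jig whole, with plate corners near (240,30), (372,78), (320,228) and (195,192), and the block at (72,105) with its fork end at (88,138). The estimates agree with each other. Next I'll fit the jig pose by landmarks and plate outline, then look at the block from closer.

```bash
cat >> h.py <<'E'
JP=dict(jig=(0,0),seat=(60,50),handle=(15,-60),bush=(95,50))
def fitjig(o):
    k=[n for n in JP if n in o];A=np.array([JP[n] for n in k])/1e3;B=np.array([o[n][:2] for n in k])
    a=A-A.mean(0);b=B-B.mean(0);th=np.arctan2((a[:,0]*b[:,1]-a[:,1]*b[:,0]).sum(),(a*b).sum())
    M=np.array([[np.cos(th),-np.sin(th)],[np.sin(th),np.cos(th)]]);O=B.mean(0)-M@A.mean(0)
    print("jig lmk fit O",O.round(4),"yaw",np.degrees(th).round(2),"res mm",((B-(A@M.T+O))*1000).round(1).tolist())
def rect(c,d,name,z):
    for r in ctrl.cut_out(name,c)[:1]:
        m=np.array(r["region"]).astype(np.uint8);cs=max(cv2.findContours(m,0,1)[0],key=cv2.contourArea)[:,0]
        w=np.array([onplane(d,p,z)[:2] for p in cs],np.float32)
        q=cv2.minAreaRect(w*1000);print(name,"rect",round(r["conf"],2),np.round(q[0],1),np.round(q[1],1),round(q[2],2),r["extent"])
        return m,w
def wobj(): return wcam()
E
python3 - <<'E'
from h import *
c,d,s=wcam();o=lm(c,d,["jig","seat","handle","pointer","bush","index_tab"]);fitjig(o);rect(c,d,"jig",.008)
c=ctrl.camera("top");rect(c,c,"jig",.008);rect(c,c,"block",.036);o=lm(c,c,["jig","seat","handle","bush"]);fitjig(o)
rel([.50,0.0,.30],23)
E
```

```text
jig 0.59 [272.6 136.1] [ 0.5254 -0.0957  0.    ]
seat 0.97 [251.9  87.9] [ 0.574  -0.0396  0.008 ]
handle 0.69 [319.7 151.8] [ 0.5423 -0.1576  0.077 ]
pointer 0.75 [331.2 148.1] [ 0.5502 -0.1802  0.022 ]
bush 0.83 [258.3  55.3] [ 0.6108 -0.0373  0.069 ]
index_tab 0.47 [321.9 194.3] [ 0.4789 -0.2057  0.008 ]
jig lmk fit O [ 0.5221 -0.0973] yaw 6.51 res mm [[3.4, 1.6], [-2.0, 1.2], [-1.4, -2.4], [0.0, -0.5]]
jig rect 0.72 [ 525.5 -106. ] [255.9 200.5] 7.17 [197.2, 27.0, 370.0, 231.4]
jig rect 0.86 [592.6 -10.3] [ 41.6 106. ] 75.43 [253.4, 162.7, 324.1, 247.9]
block rect 0.77 [437.9 170.5] [93.  46.7] 26.62 [181.3, 215.8, 206.5, 251.7]
seat 0.61 [269.4 188.3] [ 0.5777 -0.0458  0.008 ]
jig lmk fit O [ 0.5177 -0.0958] yaw 0.0 res mm [[-0.0, 0.0]]
rel mm [  54.2 -110.5   30.9] rot [-0.    0.    3.18]
```

In the tool's units: -295 mm / 750 = -0.3933, 131 mm / 750 = 0.1747.

Call:
move_arm --steps "0.0133 -0.056 0.0133 0 0 0 85; 0.028 -0.112 0.04 0 0 0 85; 0.0427 -0.168 0.0667 0 0 0 85; 0.0573 -0.224 0.0933 0 0 0 85; 0.072 -0.28 0.12 0 0 0 85; 0.0867 -0.34 0.1467 0 0 0 85; 0.0987 -0.3933 0.1667 0 0 0 85; 0.0987 -0.3933 0.1747 0 0 0 85"

```text
clock: 4.7
eef_pos: [0.4347, 0.1799, 0.1988]
orientation: [-179.9, 0.0, 26.6]
wrist_force: [0.0, 0.3, -0.5]
width: 0.0852
grip_force: 0.0
```

Call:
move_arm --steps "0 0 0 0 0 0 85; 0 0 0 0 0 0 85; 0 0 0 0 0 0 85"

```text
clock: 5.0
eef_pos: [0.4371, 0.173, 0.2004]
orientation: [180.0, -0.0, 26.0]
wrist_force: [0.1, -0.1, -0.5]
width: 0.0851
grip_force: 0.0
```

```bash
python3 - <<'E'
from h import *
c,d,s=wcam();save(c,"w2.png");print(s["eef_pos"],s["orientation"],s["clock"],s["joints"])
o=lm(c,d,["block","fork_end"])
if len(o)==2:
    v=o["fork_end"]-o["block"];print(np.linalg.norm(v),np.degrees(np.arctan2(v[1],v[0])))
m,w=rect(c,d,"block",.036)
cv2.imwrite("pics/m2.png",m*255)
E
```

```text
[0.437059   0.17297886 0.2004122 ] [ 1.79971828e+02 -3.84415195e-02  2.60357731e+01] 5.0 [ -18.44992431   20.12888716  -13.14122636  125.51664957    7.88294222
   35.06006974 -101.24136663]
block 0.91 [282.  175.6] [0.4405 0.1744 0.    ]
fork_end 0.75 [279.7 213. ] [0.3981 0.1566 0.    ]
0.04601628610744 -157.27260595517353
block rect 0.77 [439.  178.3] [92.7 39.2] 27.08 [256.4, 137.2, 296.9, 222.4]
```

View pics/w2.png

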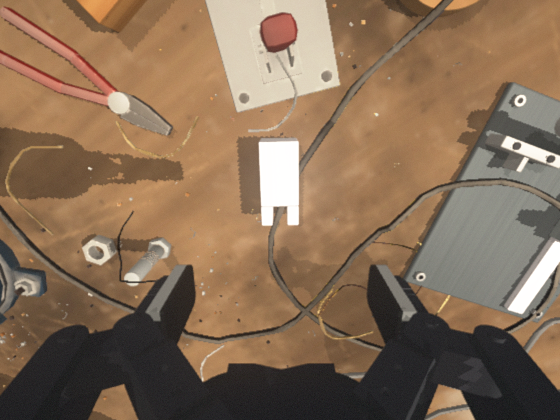

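The block is upright in the picture, columns 259–299, rows 137–222, with its fork at the lower end. Going down to grasp it.

In the tool's units: 192 mm / 750 = 0.256, 175 mm / 750 = 0.2333, -1 degrees / 180 = -0.0056.

Call:
move_arm --steps "0.012 -0.004 0.0533 0 0 -0.0056 85; 0.012 -0.004 0.1067 0 0 -0.0056 85; 0.012 -0.004 0.16 0 0 -0.0056 85; 0.012 -0.004 0.2 0 0 -0.0056 85; 0.012 -0.004 0.2333 0 0 -0.0056 85; 0.012 -0.004 0.256 0 0 -0.0056 85; 0.012 -0.004 0.256 0 0 -0.0056 85; 0.012 -0.004 0.256 0 0 -0.0056 85"

```text
clock: 6.0
eef_pos: [0.4432, 0.1807, 0.0081]
orientation: [180.0, 0.0, 27.2]
wrist_force: [0.1, 0.7, -0.3]
width: 0.0851
grip_force: 0.0
```

Call:
move_arm --steps "0 0 0 0 0 0 30; 0 0 0 0 0 0 30; 0 0 0 0 0 0 30; 0 0 0 0 0 0 30; 0 0 0 0 0 0 30; 0 0 0 0 0 0 30; 0 0 0 0 0 0 30" --squeeze 60

```text
clock: 6.7
eef_pos: [0.4436, 0.1809, 0.0089]
orientation: [180.0, -0.1, 27.2]
wrist_force: [-0.4, -0.5, 10.1]
width: 0.0388
grip_force: 59.9
```

In the tool's units: -150 mm / 750 = -0.2, -110 mm / 750 = -0.1467.

Call:
move_arm --steps "0 0 -0.04 0 0 0 30; 0 0 -0.0933 0 0 0 30; 0 0 -0.1467 0 0 0 30; 0 0 -0.2 0 0 0 30; 0 0 -0.2 0 0 0 30; 0 0 -0.2 0 0 0 30"

```text
clock: 7.3
eef_pos: [0.4434, 0.1806, 0.1587]
orientation: [180.0, -0.1, 27.1]
wrist_force: [-0.0, -0.4, -3.1]
width: 0.0391
grip_force: 62.6
```

```bash
python3 - <<'E'
from h import *
for i in range(2):
    c,d,s=wcam();p=s["eef_pos"];z=p[2]-.0085
    for k in("block","fork_end"):
        for r in ctrl.landmark_of(k,c)[:1]:
            q=onplane(d,r["location"],z);print(k,r["conf"],r["location"],R.from_euler("xyz",s["orientation"],degrees=True).inv().apply(q-p)*1000)
    print(rect(c,d,"block",z+.036)and 0)
save(c,"w3.png");print(s["eef_pos"],s["orientation"],s["width"],s["wrist_force"])
E
```

```text
block 0.73 [282.7, 270.1] [-6.7609644  -0.2919071   8.48489465]
block rect 0.56 [447.4 184.4] [85.6 39.7] 27.27 [234.3, 196.1, 328.8, 364.8]
0
block 0.98 [283.9, 268.8] [-5.94676362  0.38752803  8.51639025]
block rect 0.71 [446.5 184.4] [86.3 39.7] 27.45 [232.9, 195.8, 326.4, 362.1]
0
[0.44235942 0.18056973 0.15654046] [-1.79997237e+02  1.57785491e-01  2.71880632e+01] 0.03897539644790002 [ 0.07391459  0.35121312 -2.24037868]
```

View pics/w3.png

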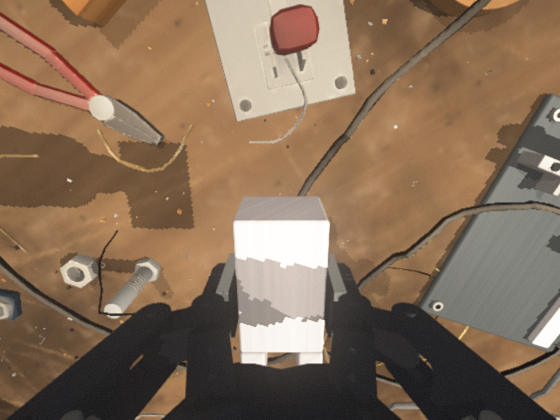

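The block hangs square in the grip: rear top edge at row 220, columns 235–328, prongs at row 363. On the way I'll take one closer look at the jig.

In the tool's units: 219 mm / 750 = 0.292, 187 mm / 750 = 0.2493.

Call:
move_arm --steps "-0.02 0.0427 -0.0267 0 0 0 30; -0.0427 0.0933 -0.0467 0 0 0 30; -0.0667 0.1467 -0.0667 0 0 0 30; -0.0893 0.1987 -0.084 0 0 0 30; -0.1133 0.2493 -0.084 0 0 0 30; -0.132 0.292 -0.084 0 0 0 30; -0.132 0.292 -0.084 0 0 0 30; -0.132 0.292 -0.084 0 0 0 30"

```text
clock: 8.5
eef_pos: [0.4548, -0.0597, 0.2205]
orientation: [-180.0, 0.0, 27.0]
wrist_force: [-0.1, -0.6, -2.8]
width: 0.0388
grip_force: 62.5
```

```bash
python3 - <<'E'
from h import *
for i in range(3):
    c,d,s=wcam();o=lm(c,d,["jig","seat","handle","pointer","bush","index_tab"]);fitjig(o)
rect(c,d,"jig",.008);save(c,"w4.png");print(s["eef_pos"],s["orientation"])
p=s["eef_pos"];M=R.from_euler("xyz",s["orientation"],degrees=True).inv()
for px in[(281,220),(281,363)]: print(M.apply(onplane(d,px,p[2]+.0275)-p)*1000)
E
```

```text
jig 0.94 [336.8 136. ] [ 0.5253 -0.0959  0.    ]
seat 0.88 [319.8  70.6] [ 0.5764 -0.043   0.008 ]
handle 0.55 [413.2 156.3] [ 0.5426 -0.1537  0.077 ]
pointer 0.71 [417.6 155.8] [ 0.548  -0.1833  0.022 ]
bush 0.95 [337.6  19.7] [ 0.6096 -0.0331  0.069 ]
index_tab 0.66 [393.6 213.1] [ 0.4764 -0.205   0.008 ]
jig lmk fit O [ 0.5224 -0.0964] yaw 6.78 res mm [[2.8, 0.5], [0.3, -3.4], [-1.8, 0.5], [-1.3, 2.4]]
jig 0.94 [340.  138.3] [ 0.5253 -0.0989  0.    ]
seat 0.94 [316.8  68.4] [ 0.5772 -0.0371  0.008 ]
handle 0.88 [416.7 156.5] [ 0.5447 -0.1551  0.077 ]
pointer 0.84 [418.9 155.9] [ 0.5495 -0.1829  0.022 ]
bush 0.6 [338.1  23.8] [ 0.6075 -0.033   0.069 ]
index_tab 0.73 [395.3 213.7] [ 0.4776 -0.2059  0.008 ]
jig lmk fit O [ 0.5232 -0.0973] yaw 8.62 res mm [[2.1, -1.6], [2.2, 1.7], [-2.3, -0.7], [-2.1, 0.6]]
jig 0.58 [336.5 136.6] [ 0.525  -0.0952  0.    ]
seat 0.9 [316.   68.5] [ 0.5768 -0.0375  0.008 ]
handle 0.82 [415.9 157.6] [ 0.5434 -0.156   0.077 ]
pointer 0.81 [417.4 155.7] [ 0.5487 -0.1824  0.022 ]
bush 0.61 [338.5  23.1] [ 0.6082 -0.0341  0.069 ]
index_tab 0.46 [394.3 213.2] [ 0.4774 -0.2054  0.008 ]
jig lmk fit O [ 0.5225 -0.0961] yaw 7.35 res mm [[2.6, 0.8], [1.2, 1.3], [-1.7, -2.4], [-2.1, 0.2]]
jig rect 0.7 [ 528.2 -105.9] [258.7 200.8] 7.09 [233.2, 0.0, 474.6, 261.9]
[ 0.4550936  -0.05907069  0.22088741] [1.79999409e+02 1.78961480e-03 2.71779045e+01]
[ 37.85225665  -1.36265319 -27.50119638]
[-36.99733648  -1.26128349 -27.49885743]
```

View pics/w4.png

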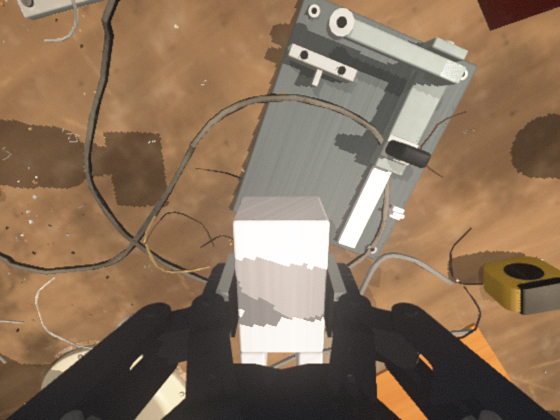

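The bar is at (321,68) and the bush at (341,22). The fit gives a jig yaw of about 7.1° and the seat near (0.577, -0.039). I'll turn the block through 160° over the jig.

In the tool's units: 64 mm / 750 = 0.0853, 56 mm / 750 = 0.0747, -64 degrees / 180 = -0.3556.

Call:
move_arm --steps "0.0107 0.0027 0.0067 0 0 -0.0444 30; 0.0213 0.0053 0.0133 0 0 -0.0889 30; 0.032 0.0093 0.02 0 0 -0.1333 30; 0.0427 0.012 0.0267 0 0 -0.1778 30; 0.0533 0.0147 0.0333 0 0 -0.2222 30; 0.064 0.0173 0.04 0 0 -0.2667 30; 0.0747 0.02 0.0467 0 0 -0.3111 30; 0.0853 0.024 0.0547 0 0 -0.3556 30"

```text
clock: 10.4
eef_pos: [0.5206, -0.0458, 0.1797]
orientation: [180.0, -0.0, 91.5]
wrist_force: [0.9, 0.1, -3.2]
width: 0.0391
grip_force: 62.5
```

In the tool's units: -64 degrees / 180 = -0.3556.

Call:
move_arm --steps "0 0 0 0 0 -0.0444 30; 0 0 0 0 0 -0.0889 30; 0 0 0 0 0 -0.1333 30; 0 0 0 0 0 -0.1778 30; 0 0 0 0 0 -0.2222 30; 0 0 0 0 0 -0.2667 30; 0 0 0 0 0 -0.3111 30; 0 0 0 0 0 -0.3556 30"

```text
clock: 11.2
eef_pos: [0.5202, -0.0462, 0.1798]
orientation: [-180.0, -0.0, 155.5]
wrist_force: [-1.0, -0.5, -2.7]
width: 0.0388
grip_force: 62.4
```

In the tool's units: -32 degrees / 180 = -0.1778.

Call:
move_arm --steps "0 0 0 0 0 -0.0444 30; 0 0 0 0 0 -0.0889 30; 0 0 0 0 0 -0.1333 30; 0 0 0 0 0 -0.1778 30; 0 0 0 0 0 -0.1778 30; 0 0 0 0 0 -0.1778 30; 0 0 0 0 0 -0.1778 30"

```text
clock: 11.9
eef_pos: [0.5202, -0.046, 0.1799]
orientation: [-180.0, -0.0, -173.0]
wrist_force: [0.3, -0.0, -2.3]
width: 0.0387
grip_force: 62.5
```

```bash
cat >bar.py <<'E'
from h import *
s=ctrl.observe();print(s["eef_pos"],s["orientation"],s["joints"],s["width"])
p=s["eef_pos"]
for n in("side","top"):
    c=ctrl.camera(n)
    for k,z in(("fork_end",p[2]-.0085),("seat",.008),("block",p[2]-.0085)):
        for r in ctrl.landmark_of(k,c)[:1]: print(n,k,round(r["conf"],2),np.round(r["location"],1),onplane(c,r["location"],z).round(4))
rel([.5202,-.046,.06],187.1,s)
E
python3 bar.py
```

```text
[ 0.52024826 -0.04600098  0.17988154] [-1.79989521e+02 -4.03654022e-03 -1.73012821e+02] [ 37.08627503  34.49638569 -56.07719988 118.73729203  39.47935495
  47.68001918  54.27403583] 0.03866212619629861
side fork_end 0.8 [241.8 178.9] [ 0.5705 -0.0387  0.1714]
side seat 0.76 [243.3 241. ] [ 0.5776 -0.0425  0.008 ]
side block 0.76 [264.3 176.8] [ 0.5315 -0.058   0.1714]
top fork_end 0.22 [306.5 196.2] [ 0.5419 -0.1523  0.1714]
rel mm [  0.    0.  119.9] rot [-0.01 -0.   -0.11]
```

In the tool's units: 130 mm / 750 = 0.1733, 120 mm / 750 = 0.16.

Call:
move_arm --steps "0 0 0.0533 0 0 0 30; 0 0 0.1067 0 0 0 30; 0 0 0.16 0 0 0 30; 0 0 0.1733 0 0 0 30; 0 0 0.1733 0 0 0 30; 0 0 0.1733 0 0 0 30"

```text
clock: 12.9
eef_pos: [0.5211, -0.0455, 0.0511]
orientation: [180.0, 0.1, -172.8]
wrist_force: [0.9, 0.6, -2.0]
width: 0.039
grip_force: 62.4
```

```bash
python3 bar.py; python3 - <<'E'
from h import *
c=ctrl.camera("side");f=c["frame"][140:300,170:370];cv2.imwrite("pics/s5.png",cv2.resize(f[:,:,::-1],None,fx=4,fy=3.6,interpolation=2))
E
```

```text
[ 0.52106077 -0.04545327  0.05113801] [ 1.79997558e+02  7.81748694e-02 -1.72811257e+02] [ 28.07331866  43.61365451 -43.81171281 124.0022385   56.12227683
  35.10866095  39.89809342] 0.03899876949872053
side fork_end 0.76 [243.9 231.8] [ 0.5712 -0.0338  0.0426]
side seat 0.66 [241.1 239.4] [ 0.584  -0.0461  0.008 ]
side block 0.79 [265.5 229.5] [ 0.5302 -0.0539  0.0426]
top seat 0.61 [269.3 186.4] [ 0.5834 -0.0454  0.008 ]
rel mm [ 0.9 -0.4 -8.9] rot [0.   0.08 0.09]
```

View pics/s5.png

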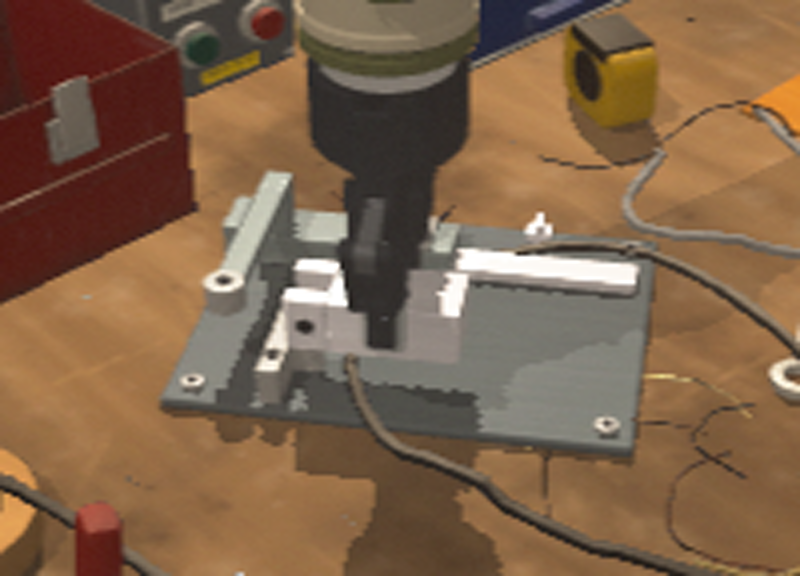

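The block hangs just above the plate, in front of the bar at (275,355) in the crop, with the prongs short of it. Lowering over the blade in small steps.

Call:
move_arm --steps "0 0 0.0067 0 0 0 30; 0 0 0.0133 0 0 0 30; 0 0 0.02 0 0 0 30; 0 0 0.02 0 0 0 30"

```text
clock: 13.75
eef_pos: [0.5198, -0.0458, 0.034]
orientation: [180.0, -0.1, -172.8]
wrist_force: [-0.7, 1.3, -2.8]
width: 0.0389
grip_force: 62.5
```

In the tool's units: 15 mm / 750 = 0.02, 10 mm / 750 = 0.0133.

Call:
move_arm --steps "0 0 0.0067 0 0 0 30; 0 0 0.0133 0 0 0 30; 0 0 0.02 0 0 0 30; 0 0 0.02 0 0 0 30; 0 0 0.02 0 0 0 30"

```text
clock: 14.25
eef_pos: [0.5202, -0.0458, 0.0197]
orientation: [180.0, -0.0, -172.8]
wrist_force: [-0.1, -1.1, -3.0]
width: 0.039
grip_force: 62.5
```

In the tool's units: -4 mm / 750 = -0.0053, -3 mm / 750 = -0.004.

Call:
move_arm --steps "-0.0013 0 0.0013 0 0 0 30; -0.0027 0 0.0013 0 0 0 30; -0.004 0 0.0013 0 0 0 30; -0.0053 0 0.0013 0 0 0 30; -0.0053 0 0.0013 0 0 0 30"

```text
clock: 14.75
eef_pos: [0.5221, -0.0458, 0.0187]
orientation: [-180.0, -0.2, -172.8]
wrist_force: [-7.9, -0.1, 0.2]
width: 0.0389
grip_force: 63.1
```

In the tool's units: -2 mm / 750 = -0.0027, -1 mm / 750 = -0.0013.

Call:
move_arm --steps "-0.0013 0 0 0 0 0 30; -0.0027 0 0 0 0 0 30; -0.0027 0 0 0 0 0 30"

```text
clock: 15.05
eef_pos: [0.5222, -0.0459, 0.0184]
orientation: [-179.9, -0.4, -172.8]
wrist_force: [-11.8, -0.5, 2.6]
width: 0.039
grip_force: 63.4
```

In the tool's units: 3 mm / 750 = 0.004, 2 mm / 750 = 0.0027.

Call:
move_arm --steps "0 0 0.0013 0 0 0 30; 0 0 0.0027 0 0 0 30; 0 0 0.004 0 0 0 30; 0 0 0.004 0 0 0 30"

```text
clock: 15.45
eef_pos: [0.5222, -0.046, 0.0169]
orientation: [-179.8, -0.3, -172.8]
wrist_force: [-17.5, -3.7, 25.4]
width: 0.0389
grip_force: 66.1
```

```bash
python3 - <<'E'
from h import *
s=ctrl.observe();print({k:np.round(s[k],3) for k in("eef_pos","orientation","wrist_force","wrist_torque")})
c=ctrl.camera("side");save(c,"s6f.png");f=c["frame"][190:280,200:320];cv2.imwrite("pics/s6.png",cv2.resize(f[:,:,::-1],None,fx=6.6,fy=6.6,interpolation=2))
E
```

```text
{'eef_pos': array([ 0.522, -0.046,  0.017]), 'orientation': array([-179.839,   -0.309, -172.837]), 'wrist_force': array([-17.464,  -3.74 ,  25.429]), 'wrist_torque': array([-0.192,  3.522, -0.083])}
```

View pics/s6.png

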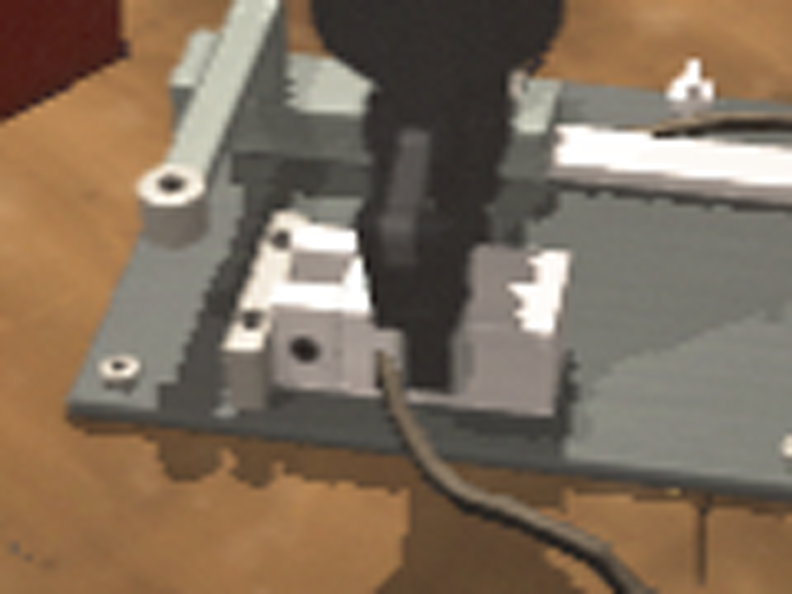

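The prongs are up against the bar at (250,350) and the block is down on the plate. Releasing and rising.

Call:
move_arm --steps "0 0 -0.0027 0 0 0 30; 0 0 -0.0027 0 0 0 60; 0 0 -0.0027 0 0 0 85; 0 0 -0.0027 0 0 0 85; 0 0 -0.0027 0 0 0 85; 0 0 -0.0027 0 0 0 85; 0 0 -0.0027 0 0 0 85; 0 0 -0.0027 0 0 0 85"

```text
clock: 16.3
eef_pos: [0.5262, -0.0451, 0.0179]
orientation: [180.0, 0.0, -172.8]
wrist_force: [-0.9, 0.1, -0.3]
width: 0.0851
grip_force: 0.0
```

In the tool's units: -150 mm / 750 = -0.2, -120 mm / 750 = -0.16.

Call:
move_arm --steps "0.004 0 -0.02 0 0 0 85; 0.008 0 -0.0533 0 0 0 85; 0.008 0 -0.1 0 0 0 85; 0.008 0 -0.16 0 0 0 85; 0.008 0 -0.2 0 0 0 85; 0.008 0 -0.2 0 0 0 85; 0.008 0 -0.2 0 0 0 85"

```text
clock: 17.0
eef_pos: [0.5203, -0.0464, 0.1682]
orientation: [-179.9, 0.1, -172.9]
wrist_force: [0.2, 0.5, -0.2]
width: 0.085
grip_force: 0.0
```

```bash
cat > ck.py <<'E'
from h import *
JP["pointer"]=(15,-91)
s=ctrl.observe();print(s["clock"],s["eef_pos"],s["orientation"],s["joints"],s["wrist_force"])
for i in range(2):
    c,d,s=wcam();o=lm(c,d,["jig","seat","handle","pointer","bush","index_tab","block","fork_end"])
    rect(c,d,"block",.044);rect(c,d,"jig",.008)
c=ctrl.camera("side");o=lm(c,c,["handle","pointer","index_tab"])
c=ctrl.camera("top");o=lm(c,c,["handle","pointer","index_tab"])
E
sed -i 's/block=0,fork_end=0,jig/block=.008,fork_end=.008,jig/' h.py; python3 ck.py
python3 - <<'E'
from h import *
c=ctrl.camera("wrist");save(c,"w7.png")
E
```

```text
17.0 [ 0.5203351  -0.04637665  0.16818448] [-1.79947246e+02  5.77248217e-02 -1.72868229e+02] [ 36.08153458  35.07131096 -54.64074724 119.40829265  40.55302838
  46.23202146  53.54482772] [ 0.15781284  0.48256519 -0.21308133]
jig 0.75 [232.  178.6] [ 0.5199 -0.0966  0.    ]
seat 0.8 [279.9 235.7] [ 0.5749 -0.039   0.008 ]
handle 0.7 [146.8 221.5] [ 0.5451 -0.1536  0.077 ]
pointer 0.98 [138.4 197.2] [ 0.5448 -0.1847  0.022 ]
bush 0.67 [277.5 291.9] [ 0.6045 -0.0372  0.069 ]
index_tab 0.65 [278.5 194.5] [ 0.5286 -0.0462  0.008 ]
block 0.76 [279.9 195.5] [ 0.5295 -0.0447  0.008 ]
fork_end 0.78 [282.6 237. ] [ 0.576  -0.0359  0.008 ]
block rect 0.76 [527. -44.] [96.8 40.2] 6.46 [258.3, 151.9, 303.5, 251.2]
jig rect 0.87 [ 535.7 -105.5] [276.3 201.1] 7.18 [104.2, 45.5, 322.5, 308.8]
jig 0.79 [234.3 179.3] [ 0.5198 -0.0933  0.    ]
seat 0.8 [278.1 236.3] [ 0.5751 -0.0401  0.008 ]
handle 0.57 [147.5 223.9] [ 0.5466 -0.1521  0.077 ]
pointer 0.82 [139.9 203.5] [ 0.5508 -0.1823  0.022 ]
bush 0.64 [274.5 290. ] [ 0.602  -0.0395  0.069 ]
index_tab 0.51 [126.5 131.8] [ 0.4837 -0.1999  0.008 ]
block 0.95 [279.5 195. ] [ 0.5285 -0.0444  0.008 ]
fork_end 0.92 [279.9 238.1] [ 0.577  -0.0379  0.008 ]
block rect 0.93 [526.8 -43.9] [93.3 40.1] 7.27 [258.6, 151.4, 303.8, 248.9]
jig rect 0.73 [ 535.7 -105.4] [276.6 201.7] 6.77 [107.3, 45.7, 323.5, 311.8]
handle 0.59 [273.  190.9] [ 0.5423 -0.1473  0.077 ]
pointer 0.81 [273.9 199.1] [ 0.5539 -0.1908  0.022 ]
index_tab 0.55 [304.5 207.2] [ 0.48   -0.1986  0.008 ]
handle 0.82 [307.1 197.9] [ 0.5456 -0.1569  0.077 ]
pointer 0.78 [317.1 196.3] [ 0.5557 -0.188   0.022 ]
```

View pics/w7.png

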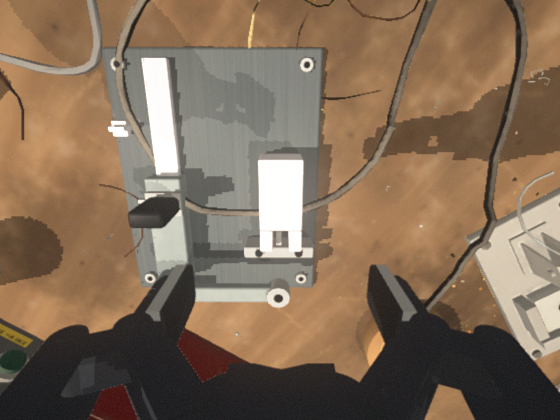

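The block is seated: prongs at row 250 against the bar and slot over the blade. The handle is at (150,212). Moving over it and turning a quarter turn.

In the tool's units: -110 mm / 750 = -0.1467, -98 mm / 750 = -0.1307, 64 degrees / 180 = 0.3556.

Call:
move_arm --steps "-0.0013 -0.0187 0 0 0 0.0444 85; -0.004 -0.0373 0 0 0 0.0889 85; -0.0053 -0.056 0 0 0 0.1333 85; -0.008 -0.0747 0 0 0 0.1778 85; -0.0093 -0.0933 0 0 0 0.2222 85; -0.012 -0.112 0 0 0 0.2667 85; -0.0133 -0.1307 0 0 0 0.3111 85; -0.0147 -0.1467 0 0 0 0.3556 85"

```text
clock: 19.35
eef_pos: [0.545, -0.1544, 0.1679]
orientation: [180.0, 0.0, 122.8]
wrist_force: [-0.4, 0.1, -0.3]
width: 0.085
grip_force: 0.0
```

In the tool's units: 26 degrees / 180 = 0.1444.

Call:
move_arm --steps "0 0 0 0 0 0.0444 85; 0 0 0 0 0 0.0889 85; 0 0 0 0 0 0.1333 85; 0 0 0 0 0 0.1444 85; 0 0 0 0 0 0.1444 85; 0 0 0 0 0 0.1444 85; 0 0 0 0 0 0.1444 85"

```text
clock: 20.05
eef_pos: [0.5449, -0.1537, 0.1678]
orientation: [-180.0, -0.0, 97.3]
wrist_force: [1.3, -0.1, 0.3]
width: 0.0849
grip_force: 0.0
```

```bash
python3 - <<'E'
from h import *
s=ctrl.observe();print(s["clock"],s["eef_pos"],s["orientation"],s["joints"])
H=[];I=[];P=[]
for i in range(4):
    c,d,s=wcam();save(c,"w8.png");o=lm(c,d,["handle","pointer","index_tab","block","seat"])
rel([.545,-.1543,.042],97.1)
E
```

```text
20.05 [ 0.54485263 -0.15368201  0.16780974] [-1.79990228e+02 -9.91460678e-03  9.72873354e+01] [ 30.92061381  30.87243545 -30.06888977 114.82026248  23.43588379
  40.24814227  -6.5261514 ]
handle 0.75 [281.8 211.4] [ 0.546  -0.1536  0.077 ]
pointer 0.81 [278.  219.7] [ 0.546  -0.1826  0.022 ]
index_tab 0.71 [217.7 225.3] [ 0.483  -0.2028  0.008 ]
block 0.83 [279.6  70.4] [ 0.5297 -0.0426  0.008 ]
seat 0.91 [329.4  73.6] [ 0.5754 -0.0394  0.008 ]
handle 0.82 [281.6 211.6] [ 0.5459 -0.1539  0.077 ]
pointer 0.94 [278.6 220. ] [ 0.5466 -0.183   0.022 ]
index_tab 0.46 [217.3 227.1] [ 0.4826 -0.2049  0.008 ]
block 0.64 [279.2  71.9] [ 0.5297 -0.0439  0.008 ]
seat 0.96 [326.5  71.4] [ 0.5726 -0.0381  0.008 ]
handle 0.69 [279.6 213.9] [ 0.5446 -0.156   0.077 ]
pointer 0.77 [278.1 218.9] [ 0.546  -0.1817  0.022 ]
index_tab 0.57 [217.6 224.7] [ 0.4829 -0.202   0.008 ]
block 0.92 [280.6  70.3] [ 0.5309 -0.0423  0.008 ]
seat 0.94 [330.  70.] [ 0.5757 -0.0364  0.008 ]
handle 0.67 [280.3 215.5] [ 0.5453 -0.1574  0.077 ]
pointer 0.56 [278.8 221.3] [ 0.5471 -0.1843  0.022 ]
index_tab 0.69 [217.8 227.9] [ 0.4833 -0.2057  0.008 ]
block 0.75 [278.9  70.6] [ 0.5294 -0.0428  0.008 ]
seat 0.9 [328.9  74.2] [ 0.5753 -0.04    0.008 ]
rel mm [ -0.6   0.  125.9] rot [-0.    0.    0.08]
```

View pics/w8.png

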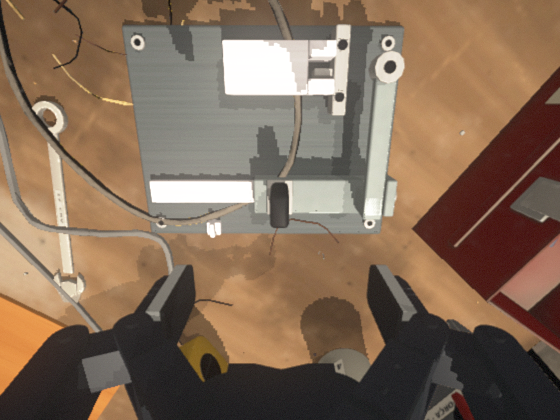

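The handle is centred between the fingers at (280,205), with the tab near (213,228). Lowering and pinching.

In the tool's units: 126 mm / 750 = 0.168, 120 mm / 750 = 0.16.

Call:
move_arm --steps "-0.0013 0 0.0467 0 0 0 85; -0.0013 0 0.0933 0 0 0 85; -0.0013 0 0.1333 0 0 0 85; -0.0013 0 0.16 0 0 0 85; -0.0013 0 0.168 0 0 0 85; -0.0013 0 0.168 0 0 0 85; -0.0013 0 0.168 0 0 0 85"

```text
clock: 21.95
eef_pos: [0.5456, -0.1547, 0.0427]
orientation: [179.9, 0.0, 97.2]
wrist_force: [0.3, 0.7, -0.2]
width: 0.0846
grip_force: 0.0
```

Call:
move_arm --steps "0 0 0 0 0 0 5; 0 0 0 0 0 0 5; 0 0 0 0 0 0 5; 0 0 0 0 0 0 5; 0 0 0 0 0 0 5; 0 0 0 0 0 0 5; 0 0 0 0 0 0 5; 0 0 0 0 0 0 5" --squeeze 80

```text
clock: 22.75
eef_pos: [0.5437, -0.155, 0.0422]
orientation: [-179.9, 0.0, 97.1]
wrist_force: [-5.6, -0.6, 8.6]
width: 0.0152
grip_force: 78.6
```

In the tool's units: -58 mm / 750 = -0.0773, -52 mm / 750 = -0.0693.

Call:
move_arm --steps "0 -0.0067 0 0 0 0 5; 0 -0.016 0 0 0 0 5; 0 -0.0267 0 0 0 0 5; 0 -0.0373 0 0 0 0 5; 0 -0.048 0 0 0 0 5; 0 -0.0587 0 0 0 0 5; 0 -0.0693 0 0 0 0 5; 0 -0.0773 0 0 0 0 5"

```text
clock: 23.55
eef_pos: [0.49, -0.1615, 0.0423]
orientation: [179.7, -0.0, 97.2]
wrist_force: [9.2, 0.6, -4.0]
width: 0.0151
grip_force: 78.0
```

Call:
move_arm --steps "0 0 0 0 0 0 5; 0 0 0 0 0 0 5"

```text
clock: 23.75
eef_pos: [0.49, -0.1616, 0.0423]
orientation: [179.7, -0.0, 97.2]
wrist_force: [7.9, 1.6, -3.1]
width: 0.0152
grip_force: 78.3
```

```bash
cat > pt.py <<'E'
from h import *
s=ctrl.observe();print(s["clock"],s["eef_pos"],s["orientation"],s["wrist_force"],s["width"])
j=np.array([np.cos(np.radians(7.1)),np.sin(np.radians(7.1))])
def run(n,c,d,v=0):
    Z["index_tab"]=.008
    o={}
    for k in("pointer","index_tab"):
        for r in ctrl.landmark_of(k,c)[:1]: o[k]=onplane(d,r["location"],Z[k]);print(n,k,round(r["conf"],2),np.round(r["location"],1),o[k][:2].round(4))
    if len(o)==2: print("   gap mm (pointer-tab, jig x)",round(1000*(o["pointer"]-o["index_tab"])[:2]@j,1),"dy",round(1000*(o["pointer"]-o["index_tab"])[:2]@[-j[1],j[0]],1))
for i in range(3):
    c,d,s=wcam();run("wrist",c,d)
f=c["frame"]
for i in range(2):
    c=ctrl.camera("side");run("side",c,c)
g=c["frame"]
c=ctrl.camera("top");run("top",c,c)
a=cv2.resize(f[130:330,160:360],(400,400),interpolation=2);b=cv2.resize(g[160:260,240:340],(400,400),interpolation=2)
import sys;cv2.imwrite("pics/"+sys.argv[1],np.hstack([a,b])[:,:,::-1])
E
python3 pt.py p9.png
```

```text
23.75 [ 0.49002976 -0.16155429  0.04226232] [ 1.79726795e+02 -1.06087715e-02  9.71831866e+01] [ 7.90526006  1.56253136 -3.07711995] 0.015170161622468203
wrist pointer 0.27 [384.9  46.1] [ 0.5267 -0.0459]
side pointer 0.6 [296.6 203.3] [ 0.4976 -0.1899]
side pointer 0.91 [298.  199.3] [ 0.4984 -0.2065]
side index_tab 0.7 [298.1 200.7] [ 0.5012 -0.2198]
   gap mm (pointer-tab, jig x) -1.1 dy 13.6
```

View pics/p9.png

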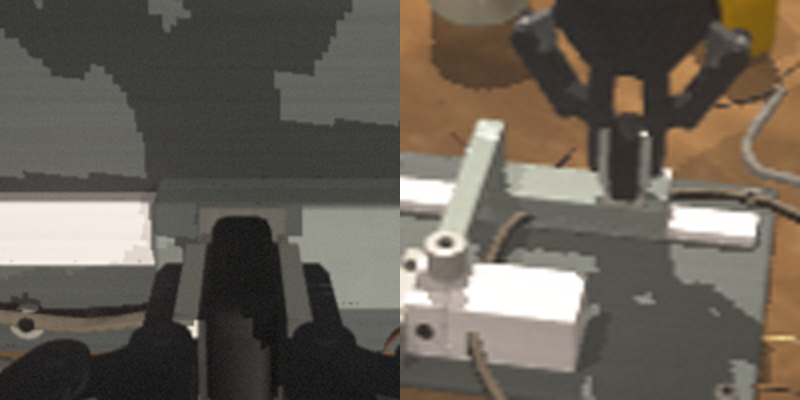

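The travel so far is about 54 mm. Handle and fingers hide the pointer and tab from these views, so I'll measure the tab numerically in the earlier saved wrist frames.

```bash
cat > tab.py <<'E'
from h import *
c=ctrl.camera("wrist");K=np.array(c["intrinsics"]);TC=np.array(c["tool_from_camera"]);print(K[0,0],K[1,1],K[:2,2])
def cam(p,e):
    T=np.eye(4);T[:3,:3]=R.from_euler("xyz",e,degrees=True).as_matrix();T[:3,3]=p
    W=np.linalg.inv(T@TC);return dict(intrinsics=K,rvec=cv2.Rodrigues(W[:3,:3])[0],tvec=W[:3,3])
th=np.radians(7.1);M=np.array([[np.cos(th),-np.sin(th)],[np.sin(th),np.cos(th)]]);O=np.array([.523,-.0965])
def w(x,y,z): return [*(O+M@[x/1e3,y/1e3]),z/1e3]
V={"w1":([.50006,-.12419,.33096],[179.97,.01,26.106]),"w4":([.45509,-.05907,.22089],[180,0,27.178]),"w7":([.52034,-.04638,.16818],[-179.947,.058,-172.868]),"w8":([.54485,-.15368,.16781],[-179.99,-.01,97.287])}
for n,(p,e) in V.items():
    d=cam(p,e);g=cv2.imread(f"pics/{n}.png",0)
    q=proj(d,[w(x,-98,8) for x in(-45,-60)]+[w(x,-98,24) for x in(-45,-60)]+[w(15,-60,77)]+[w(x,y,8) for x,y in((-125,-110),(-125,90),(125,90),(125,-110))]);print(n,q.round(1).tolist())
    u,v=q[:4].mean(0).astype(int)
    print("origin",u-14,v-10);print("\n".join(" ".join(f"{a//10:2d}" for a in r) for r in g[v-10:v+11,u-14:u+15]))
E
python3 tab.py
```

```text
304.4086177037363 304.4086177037363 [280.79677525 205.74924311]
w1 [[320.4, 186.5], [317.0, 195.1], [321.7, 189.3], [318.1, 198.1], [316.6, 148.9], [309.6, 232.7], [192.6, 195.1], [236.8, 27.4], [372.2, 79.7]]
origin 305 182
25 24 15 14 14 13 13 14 15 16 15 14 14 14 14 14 14 14 14 14 14 14 14 14 14 14 13 13 13
25 21 14 14 14 14 12 13 15 16 15 14 14 13 14 14 14 14 14 14 14 14 14 14 14 13 13 13 13
25 17 13 14 14 14 12 14 16 16 16 15 14 14 14 14 14 14 14 14 14 14 14 14 13 12 13 13 13
23 15 13 14 14 14 12 13 16 16 15 14 14 14 14 14 14 14 14 14 14 14 14 14 13 12 13 13 14
20 14 14 14 14 14 12 13 16 16 15 14 14 14 14 14 14 14 14 14 14 14 14 14 13 13 13 14 13
16 14 14 14 14 14 13 13 15 16 15 14 13 14 14 14 13 14 13 14 14 14 14 14 13 13 13 13 13
14 13 14 14 14 14 13 14 15 16 14 12 11 13 16 15 13 13 13 14 14 14 13 13 13 13 13 13 13
14 14 14 14 14 11 12 14 16 16 13 10 11 18 23 21 18 16 15 14 14 14 13 13 13 13 13 13 13
14 14 14 12 13 10 11 14 16 16 12 10 14 24 25 25 25 25 21 18 16 14 13 13 13 13 13 13 13
14 14 13 11 10  8 11 15 16 16 12 13 17 25 25 25 25 25 25 25 24 19 14 13 13 13 13 13 14
14 14
[... 6216 characters left out ...]
4 14
14 15 14 14 16 25 25 25 25 25 25 24 21 24 25 25 25 25 24 17 15 14 14 14 14 14 14 15 14
14 14 15 14 16 25 25 25 25 25 25 25 21 24 25 25 25 25 24 17 15 14 14 14 14 14 14 14 14
14 14 14 14 16 25 25 25 25 25 25 25 22 21 25 25 25 25 24 16 14 14 14 14 14 14 14 14 14
14 14 14 13 14 23 25 25 25 25 25 25 22 19 24 25 25 25 24 16 14 13 14 14 14 14 14 13 14
14 13 13 13 13 20 25 25 25 25 25 25 24 20 23 25 25 25 24 16 13 13 13 13 13 13 13 14 14
13 13 13 13 13 16 23 24 25 25 25 25 24 21 21 24 25 25 20 14 13 13 13 13 13 13 14 14 13
13 13 13 13 13 14 16 18 25 25 25 25 24 19 16 16 17 17 15 14 13 13 14 14 13 14 14 13 14
14 13 13 13 13 13 13 14 23 25 25 25 24 16 14 13 13 14 13 13 14 13 13 13 13 13 13 13 14
```

The frames put the tab at jig x ≈ -55, a travel of about 70 mm from home, and I'm at about 54 mm. Pulling on, then cross-checking with the bush.

In the tool's units: -17 mm / 750 = -0.0227, -15 mm / 750 = -0.02.

Call:
move_arm --steps "0 -0.0053 0 0 0 0 5; 0 -0.0107 0 0 0 0 5; 0 -0.016 0 0 0 0 5; 0 -0.02 0 0 0 0 5; 0 -0.0227 0 0 0 0 5; 0 -0.0227 0 0 0 0 5; 0 -0.0227 0 0 0 0 5"

```text
clock: 25.4
eef_pos: [0.4739, -0.1635, 0.0423]
orientation: [179.7, -0.0, 97.2]
wrist_force: [9.5, 1.0, -3.2]
width: 0.0152
grip_force: 78.5
```

```bash
cat > bu.py <<'E'
from h import *
j=np.array([np.cos(np.radians(7.1)),np.sin(np.radians(7.1))])
P=[];B={}
for i in range(4):
    for n in("side","top","wrist"):
        s=ctrl.observe();P.append(s["eef_pos"])
        if n=="wrist": c,d,_=wcam()
        else: c=d=ctrl.camera(n)
        for k in("bush","handle","seat","block","pointer","index_tab"):
            for r in ctrl.landmark_of(k,c)[:1]:
                if r["conf"]>.4:B.setdefault((n,k),[]).append(onplane(d,r["location"],Z[k])[:2])
p=np.mean(P,0);print(s["clock"],p,"tcp travel",((np.array([.5437,-.155])-p[:2])@j*1000).round(2),s["wrist_force"],s["orientation"])
for k,v in B.items(): m=np.median(v,0);print(k,len(v),m.round(4),"jx",((m-[.523,-.0965])@j*1000).round(1))
E
python3 bu.py
python3 - <<'E'
# occlusion-free home frames for comparison: bush/handle jig x seen by side0/top0
import numpy as np
j=np.array([np.cos(np.radians(7.1)),np.sin(np.radians(7.1))])
for n,p in dict(side_bush=(.6159,-.0308),side_handle=(.5461,-.1507),top_bush=(.6035,-.0349),top_handle=(.5478,-.152)).items(): print(n,((np.array(p)-[.523,-.0965])@j*1000).round(1))
E
```

```text
29.25 [ 0.47392314 -0.16351708  0.04226587] tcp travel 70.29 [ 9.42756672  1.73143023 -3.23988667] [ 1.79667220e+02 -1.81536027e-02  9.71971363e+01]
('side', 'bush') 4 [ 0.5416 -0.0475] jx 24.5
('side', 'seat') 4 [ 0.5805 -0.045 ] jx 63.4
('side', 'block') 3 [ 0.5304 -0.0547] jx 12.5
('side', 'pointer') 4 [ 0.4836 -0.1968] jx -51.5
('top', 'bush') 4 [ 0.5426 -0.0421] jx 26.2
('top', 'seat') 4 [ 0.5794 -0.0439] jx 62.5
('top', 'block') 4 [ 0.528  -0.0487] jx 10.9
('wrist', 'bush') 4 [ 0.5347 -0.0461] jx 17.9
('wrist', 'handle') 4 [ 0.4745 -0.1635] jx -56.4
('wrist', 'block') 4 [ 0.53   -0.0428] jx 13.6
('side', 'handle') 3 [ 0.4775 -0.1658] jx -53.7
('wrist', 'index_tab') 1 [ 0.5313 -0.0434] jx 14.7
('top', 'handle') 1 [ 0.4859 -0.3728] jx -71.0
side_bush 100.3
side_handle 16.2
top_bush 87.5
top_handle 17.7
```

```bash
sed -i '/^    u,v=q/,$d; s/^    q=proj.*$/    pass/' tab.py; cat >> tab.py <<'E'
    def sil(bs):
        m=np.zeros(g.shape,np.uint8)
        for x0,x1,y0,y1,z0,z1 in bs:
            h=cv2.convexHull(np.float32(proj(d,[w(x,y,z) for x in(x0,x1) for y in(y0,y1) for z in(z0,z1)])));cv2.fillConvexPoly(m,np.int32(np.round(h*16)),255,shift=4)
        return m
    def fit(mk,bright,lo,hi):
        # best x, y shift in mm by IoU against thresholded blob near
        best=(-1,)
        roi=cv2.dilate(mk((lo+hi)/2,0),np.ones((13,13)))>0
        b=((g>190) if bright else (g<60))&roi
        for x in np.arange(lo,hi+.1,.5):
            for y in np.arange(-5,5.1,.5):
                m=mk(x,y)>127;i=(m&b).sum()/max(1,(m|b).sum())
                if i>best[0]: best=(round(i,3),x,y)
        return best
    t=fit(lambda x,y:sil([(x-7,x+7,-105+y,-91+y,8,16),(x-2,x+2,-105+y,-91+y,8,24)]),1,-66,-46)
    h=fit(lambda x,y:sil([(x-8,x+8,-75+y,-45+y,38,77)]),0,7,23)
    print(n,"tab",t,"handle",h,"travel",h[1]-t[1])
E
python3 tab.py
```

```text
304.4086177037363 304.4086177037363 [280.79677525 205.74924311]
w1 tab (np.float64(0.765), np.float64(-54.5), np.float64(-4.5)) handle (np.float64(0.194), np.float64(17.0), np.float64(4.5)) travel 71.5
w4 tab (np.float64(0.705), np.float64(-54.5), np.float64(-4.5)) handle (np.float64(0.302), np.float64(13.5), np.float64(4.5)) travel 68.0
w7 tab (np.float64(0.629), np.float64(-57.5), np.float64(-4.5)) handle (np.float64(0.513), np.float64(12.0), np.float64(1.5)) travel 69.5
w8 tab (np.float64(0.693), np.float64(-56.0), np.float64(-2.0)) handle (np.float64(0.185), np.float64(13.0), np.float64(1.5)) travel 69.0
```

```bash
python3 -c "
from h import *
print(ctrl.sign_off())"
```

```text
the job is handed in; nothing more can be done
None
```

The block is seated against the back bar and released, and I handed in still holding the slide at about 70 mm of travel. The index mark measured about 70 mm too, within about 1.5 mm. That comes from frames taken before the pull, because the gripper then hid the pointer and tab. I also viewed 11 pictures, one over the limit of 10.

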